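# Line up silver by height

### The arm

A 6-joint arm with a two-finger parallel gripper is mounted at the origin on a cart in front of the work surface, level with it; the furniture and walls round the work are solid. World frame = base frame: x ahead of the robot, y to its left, z up, the work surface at z = 0. Lengths are in m, angles in rad, forces in N, time in s.
With the tool pointing down it reaches from about 0.3 to 0.775 m from the base axis. Payload 14.6 kg.
Tool frame: the origin (TCP) lies at the very end of the fingers, on their centre line; the grasp point (between the pads) lies 19 mm behind it; z points along the fingers, y is the line along which they close (so a half turn about z gives the same grasp; the last joint's range is limited). The gripper opens to 94 mm and grips with 3 to 60 N. Pads are 16 mm wide; open, the fingers measure 119 mm over their backs; the gripper's body (75 mm by 177 mm) begins 78 mm behind the grasp point.
Start: joints at [1.142, 0.3, 1.521, -0, 1.321, -0.067], TCP at [0.195, 0.514, 0.205] pointing down, gripper open.
Joint ranges: [-3.03, 3.03], [-0.79, 2.21], [0.23, 2.52], [-1.04, 4.18], [0, 3.07], [-2.55, 2.55]. Speed limits (rad/s): [2.22, 2.22, 2.57, 3.14, 3.14, 3.14].

### API

Orientations are given as [roll, pitch, yaw] about the fixed x, y, z axes, in that order (R = Rz(yaw) Ry(pitch) Rx(roll)).
In Python, from station import ctrl gives the robot as it stands.
- The arm moves only by the tool move_arm, never from a script. Its argument "increments" is a list of rows, each a list of 7 numbers: the opening, from 0 (shut) to 1 (fully open), then the shift along the tool's x, y, z in units of 50 mm (1.0 is 50 mm), then the turn, a rotation vector about the tool's x, y, z in rad. In form: [[claw, tx, ty, tz, rx, ry, rz], ...]. A call has 1 to 20 rows; each row shifts and turns the commanded pose from where the row before left it, along the tool's axes as they then stand; what a row does not reach is not made up. A row lasts 1/10 s, in which the tool goes at most 50 mm and 8.59 degrees, less where a joint would pass 70% of its speed; a pose out of reach is approached as far as the arm can. A call is refused whole if a number of a shift passes 1 or a number of a turn 0.15, either way. A call with a gripper value outside its range is refused whole. The fingers move at their own pace and stop on an object; "force" is the grip in N (left out, the last holds). Time passes only in rows, so rows that do not move let the fingers close. It gives the time, the measured TCP pose, the force, the opening and the grip force at its end, in the units of the state.
- ctrl.get_obs(): the state, without advancing time (a new reading comes with each control period).
- ctrl.camera(name): name is "scene" or "side" or "wrist"; returns a dict with "color" (400x640x3 uint8, blue, green, red), "K" (3x3 intrinsics, pixels), "pose" (4x4, takes a point from camera to world coordinates); the wrist camera has in their place "tool_from_camera" (4x4, takes a point from camera to tool coordinates, whose origin is the TCP and whose axes are the flange's). Camera axes: x right, y down, z forward; pixel columns grow to the right and rows downward; lengths in m; the calibration is good to about 2 mm. A picture is of the moment at which its call begins: read the wrist's pose just before it. There is no depth.
- ctrl.hand_in(): hands the job in; it is judged then, once.
Trained networks look in a picture, given as the dict that the camera call returned (one of the last four; its "shot" number tells which), for a name from the list of things; names that differ only in an ending like _2 or _b are one class to them, and where a whole thing is asked for, a point or a joint stands for the part that bears it (a point fixed in the world has none). Each returns a list of dicts, best first, with "conf" (0 to 1); they miss things now and then, are a little off and sometimes report something else, mostly with a low value. They report only what shows in the picture. A call takes as long as a camera call. They do not tell look-alikes from the thing itself.
- ctrl.cut_out(name, picture): "mask" (400x640 bool, what is visible of it) and "centre" ([row, column] in pixels, amid what is visible of it).
The state is a dict: "time_s": time; "qpos": joint angles; "joint_vel": joint speeds; "tau": joint torques, N m; "ee_pos": TCP position; "eef_rot": TCP orientation; "force": force on the tool from outside, world axes, zero at the start; "moment": the same for the moment, N m; "grip_width": finger opening in m; "grip_force": force on a finger pad.
Only numpy, scipy, OpenCV 4.12 (cv2) and the standard library are available. Lean on these libraries where they do the work, as an engineer would, in place of code of your own. Each camera call takes 0.05 s, during which the arm holds its last target. There are 200 camera calls.

### The job

Line up the four loose silver pieces by height on the four grey felt pads of the wooden display riser: the tallest on the pad next to the little bird, then going down pad by pad to the shortest next to the little basket. Stand each upright in the middle of its pad and let go, without knocking any of them over and without shifting the bird or the basket.

Things in the scene. Friction and masses are not known exactly. Their poses are not given: they have to be found in the camera images.
- stag_cup: Silver stirrup cup, mouth down, stag's head on top with antlers, 179 mm tall, about 0.24 kg. Origin: on the underside; z up, snout to -x. Round skirt: foot 73 mm across, centred at x = +3 mm, to 90 mm high. Above it the head: 38 mm wide along y at 85 mm height, narrowing to 24 mm at 125 mm, x -25 to +26 mm; pinch it across y from above at x = +3, 106 mm above the foot. Tallest piece
- hound_cup: Silver stirrup cup, mouth down, hound's head on top with hanging ears, 134 mm tall, about 0.24 kg. Origin: on the underside; z up, snout to -x. Round skirt: foot 73 mm across, centred at x = +3 mm, to 90 mm high. Above it the head: 38 mm wide along y at 85 mm height, narrowing to 24 mm at 125 mm, x -25 to +26 mm; pinch it across y from above at x = +3, 106 mm above the foot. Second tallest piece
- jigger: Silver double-ended bar measure (two cones joined at a waist), 75 mm tall, 43 mm across, treated as a plain 43 mm cylinder for gripping. Origin: centre of its underside, z up. Grip round it from above 58 mm above its foot. The third tallest piece
- stopper: Silver bottle stopper: a ball 33 mm across on a small round foot, 45 mm tall. Origin: centre of its underside, z up. Grip the ball from above 29 mm above the foot. The shortest piece
- pad_1: First of the four identical round grey felt pads in a row on a low wooden riser (590x110 mm, top 50 mm above the table), the leftmost (+y) as seen from the robot; 86 mm across, 2 mm thick, fixed. Origin: centre of its underside, 50 mm above the table; its top is 52 mm above the table. Pads stand about 105 mm apart, centre to centre
- pad_2: Second of the four identical round grey felt pads in a row on a low wooden riser (590x110 mm, top 50 mm above the table), second from the left as seen from the robot; 86 mm across, 2 mm thick, fixed. Origin: centre of its underside, 50 mm above the table; its top is 52 mm above the table. Pads stand about 105 mm apart, centre to centre
- pad_3: Third of the four identical round grey felt pads in a row on a low wooden riser (590x110 mm, top 50 mm above the table), third from the left as seen from the robot; 86 mm across, 2 mm thick, fixed. Origin: centre of its underside, 50 mm above the table; its top is 52 mm above the table. Pads stand about 105 mm apart, centre to centre
- pad_4: Fourth of the four identical round grey felt pads in a row on a low wooden riser (590x110 mm, top 50 mm above the table), the rightmost (-y) as seen from the robot; 86 mm across, 2 mm thick, fixed. Origin: centre of its underside, 50 mm above the table; its top is 52 mm above the table. Pads stand about 105 mm apart, centre to centre
- bird: Bystander: small silver bird figurine on a square plinth, 52x77 mm, 55 mm tall, loose, standing on one end of the riser, about 98 mm beyond the centre of the end pad. It marks the end for the tallest piece; which end varies. Origin: underside, z up
- basket: Bystander: miniature silver basket with a fixed upright handle, 51x53 mm, 60 mm tall, loose, standing on the other end of the riser, about 98 mm beyond the centre of the end pad. It marks the end for the shortest piece. Origin: centre of its underside, z up
Not all that is in view belongs to the job. What is shaped like the jigger but purple or turquoise is not meant.

How it is judged:
At the end, for the whole second after the job is handed in: From the bird's end to the basket's end the pads carry stag cup, hound cup, bar measure, stopper: each origin within 15 mm of the centre of its pad (seen from above), upright within 0.12 rad, its foot resting on the pad (48 to 58 mm above the table), at rest (under 20 mm/s) (((horizontal distance between bird and pad_1 below 0.2 m and horizontal distance between stag_cup and pad_1 below 0.015 m and horizontal distance between hound_cup and pad_2 below 0.015 m and horizontal distance between jigger and pad_3 below 0.015 m and horizontal distance between stopper and pad_4 below 0.015 m) or (horizontal distance between bird and pad_4 below 0.2 m and horizontal distance between stag_cup and pad_4 below 0.015 m and horizontal distance between hound_cup and pad_3 below 0.015 m and horizontal distance between jigger and pad_2 below 0.015 m and horizontal distance between stopper and pad_1 below 0.015 m)) and angle between each of stag_cup, hound_cup, jigger, stopper's own z axis and vertical below 0.12 rad and height (world z) of stag_cup between 0.048 and 0.058 m and height (world z) of hound_cup between 0.048 and 0.058 m and height (world z) of jigger between 0.048 and 0.058 m and height (world z) of stopper between 0.048 and 0.058 m and linear speed of each of stag_cup, hound_cup, jigger, stopper below 0.02 m/s); the robot touches nothing.
It fails at once if the bird or the basket is shifted by more than 15 mm or tipped over (distance of any of bird, basket from where it was at the start of the episode above 0.015 m or angle between any of bird, basket's own z axis and vertical above 0.4 rad).
It fails at once if one of the four pieces is knocked over (angle between any of stag_cup, hound_cup, jigger, stopper's own z axis and vertical above 0.7 rad).
It also fails if it takes over 131 s, if anything falls off the work surface, if the arm or the gripper's body presses on something with over 40 N, if the wrist force passes 120 N, or if a joint passes its speed limit or range.

## Working session

There is one attempt and no reset: what is moved stays moved. The work goes in short steps, Python scripts to look and compute and a tool call to move; the robot and the scene stay as the last step left them, time stands still between calls to the robot, and variables do not carry over. Pictures are saved under pics/ and viewed, at most 17 in all, crops included, and the job is handed in when it is done.

Besides the shell and the picture viewer there is one more tool, called after "Request:" as name(argument=value, ...), one argument or row to a line, values as JSON. move_arm: Moves the arm, as the interface text tells. Its arguments: {"type":"object","properties":{"increments":{"type":"array","items":{"type":"array","items":{"type":"number"}}},"force":{"type":"number"}},"required":["increments"]}

```bash
mkdir -p pics
cat > h.py <<'E'
import numpy as np, cv2
from station import ctrl
from scipy.spatial.transform import Rotation as R
def shot(n):
    o=ctrl.get_obs(); p=ctrl.camera(n)
    if n=="wrist":
        T=np.eye(4); T[:3,:3]=R.from_euler('xyz',o['eef_rot']).as_matrix(); T[:3,3]=o['ee_pos']
        p['W']=T@p['tool_from_camera']
    else: p['W']=np.array(p['pose'])
    return p
def onplane(p,row,col,z):
    d=p['W'][:3,:3]@np.linalg.inv(p['K'])@np.array([col,row,1.]); c=p['W'][:3,3]
    return c+d*(z-c[2])/d[2]
def proj(p,X):
    M=np.linalg.inv(p['W']); q=M[:3,:3]@np.asarray(X)+M[:3,3]; q=np.array(p['K'])@q; return q[1]/q[2],q[0]/q[2]
E
python3 - <<'E'
from h import *
o=ctrl.get_obs(); print(o['ee_pos'],o['eef_rot'],o['grip_width'],o['time_s'])
for n in ("scene","side"):
    p=shot(n); cv2.imwrite(f'pics/{n}0.png',p['color']); print(n,p['W'][:3,3].round(3))
    for t in "stag_cup hound_cup jigger stopper pad_1 bird basket".split():
        for d in ctrl.cut_out(t,p)[:5]:
            m=d['mask']; ys,xs=np.where(m); 
            print(t,round(d['conf'],2),np.round(d['centre']),'rows',ys.min(),ys.max(),'cols',xs.min(),xs.max(), 'foot xy', onplane(p,ys.max(),np.median(xs),0)[:2].round(3))
E
```

```text
[0.19456224 0.51414019 0.20486231] [-3.14037514e+00 -6.39239971e-05  2.77978164e+00] 0.09376769334504192 0.0
scene [-0.397 -0.413  0.675]
stag_cup 0.93 [185. 254.] rows 158 207 cols 239 266 foot xy [0.45  0.282]
stag_cup 0.26 [223. 365.] rows 215 231 cols 352 380 foot xy [ 0.489 -0.094]
hound_cup 0.96 [173. 266.] rows 154 192 cols 256 273 foot xy [0.546 0.312]
jigger 0.75 [165. 205.] rows 154 175 cols 198 211 foot xy [0.553 0.591]
jigger 0.72 [165. 244.] rows 153 175 cols 237 249 foot xy [0.617 0.459]
jigger 0.71 [170. 219.] rows 160 181 cols 214 225 foot xy [0.539 0.51 ]
jigger 0.6 [175. 235.] rows 165 187 cols 229 242 foot xy [0.529 0.427]
stopper 0.54 [224. 364.] rows 215 231 cols 351 379 foot xy [ 0.487 -0.091]
pad_1 0.94 [226. 368.] rows 215 231 cols 352 380 foot xy [ 0.489 -0.094]
pad_1 0.82 [247. 441.] rows 238 257 cols 422 456 foot xy [ 0.466 -0.313]
pad_1 0.81 [215. 332.] rows 207 222 cols 317 345 foot xy [0.484 0.02 ]
pad_1 0.58 [236. 407.] rows 227 244 cols 387 417 foot xy [ 0.476 -0.208]
bird 0.78 [255. 482.] rows 232 267 cols 468 496 foot xy [ 0.474 -0.419]
basket 0.46 [
[... 402 characters left out ...]
 rows 128 138 cols 297 305 foot xy [0.564 0.572]
jigger 0.41 [122. 303.] rows 118 136 cols 295 305 foot xy [0.563 0.588]
stopper 0.5 [162. 270.] rows 157 167 cols 268 273 foot xy [0.41  0.392]
stopper 0.35 [343. 326.] rows 318 353 cols 312 333 foot xy [ 0.442 -0.409]
pad_1 0.82 [314. 311.] rows 296 324 cols 297 329 foot xy [ 0.434 -0.323]
pad_1 0.78 [226. 299.] rows 216 234 cols 286 311 foot xy [0.453 0.013]
pad_1 0.66 [246. 307.] rows 238 260 cols 291 320 foot xy [ 0.458 -0.101]
bird 0.83 [341. 326.] rows 318 353 cols 312 333 foot xy [ 0.442 -0.409]
basket 0.64 [174. 281.] rows 151 192 cols 272 291 foot xy [0.43  0.234]
basket 0.48 [199. 296.] rows 190 209 cols 289 306 foot xy [0.471 0.132]
```

View pics/scene0.png

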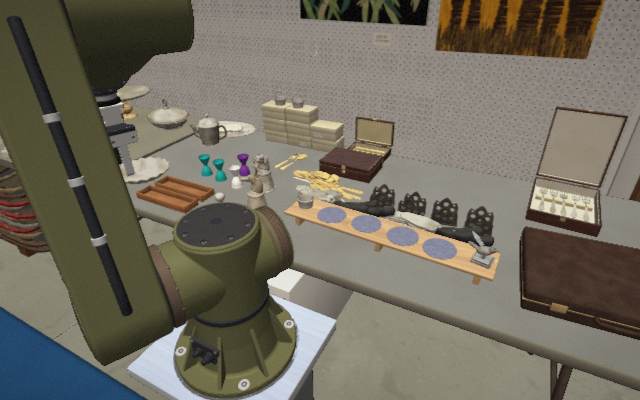

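View pics/side0.png

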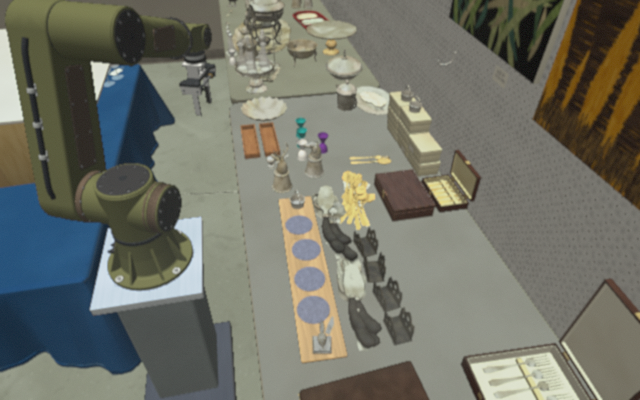

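The bird is at the -y end, so the order is stag on pad_4, hound on pad_3, jigger on pad_2 and stopper on pad_1. There are four jigger-like things in the scene picture: turquoise (row 165, col 205), turquoise (170, 219), purple (165, 244) and silver (175, 235). The silver one is the one meant; I'll confirm it in a crop.

Run:
```python
from h import *
p=shot("scene"); q=shot("side"); w=shot("wrist")
for n,pp in (("scene",p),("side",q)):
    for d in ctrl.cut_out("pad_1",pp)[:6]:
        ys,xs=np.where(d['mask']); (cx,cy),ax,an=cv2.fitEllipse(cv2.findContours(d['mask'].astype(np.uint8),0,1)[0][0])
        print(n,round(d['conf'],2),onplane(pp,cy,cx,.052).round(3))
print('wristcam',w['W'].round(3)[:3], w['tool_from_camera'].round(3))
for t in "stag_cup hound_cup jigger stopper".split():
    for d in ctrl.cut_out(t,w)[:4]:
        r,c=d['centre']; print(t,round(d['conf'],2),np.round(d['centre']),onplane(w,r,c,.05).round(3))
c=p['color'][135:215,185:305]; a=cv2.resize(c,None,fx=6,fy=6,interpolation=2)[:, :720]
cv2.imwrite('pics/crop1.png',a); cv2.imwrite('pics/wrist1.png',w['color'])
```

```text
scene 0.89 [ 0.433 -0.313  0.052]
scene 0.74 [0.452 0.005 0.052]
scene 0.7 [ 0.444 -0.213  0.052]
scene 0.62 [ 0.454 -0.104  0.052]
side 0.82 [ 0.437 -0.314  0.052]
side 0.67 [0.453 0.    0.052]
side 0.66 [ 0.445 -0.215  0.052]
wristcam [[ 0.354  0.906  0.233  0.128]
 [ 0.935 -0.343 -0.088  0.54 ]
 [ 0.     0.25  -0.968  0.384]] [[ 0.    -0.968 -0.25   0.072]
 [ 1.    -0.     0.     0.   ]
 [-0.    -0.25   0.968 -0.178]
 [ 0.     0.     0.     1.   ]]
stag_cup 0.75 [354. 234.] [0.382 0.308 0.05 ]
jigger 0.35 [340. 300.] [0.395 0.406 0.05 ]
stopper 0.89 [337. 304.] [0.392 0.413 0.05 ]
```

View pics/crop1.png

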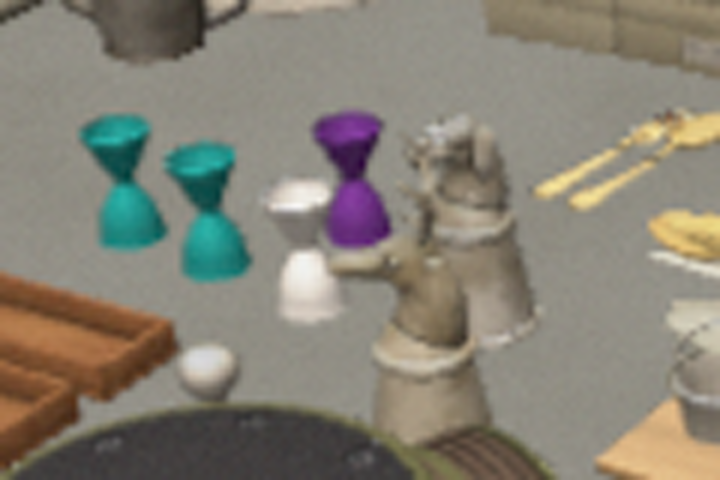

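View pics/wrist1.png

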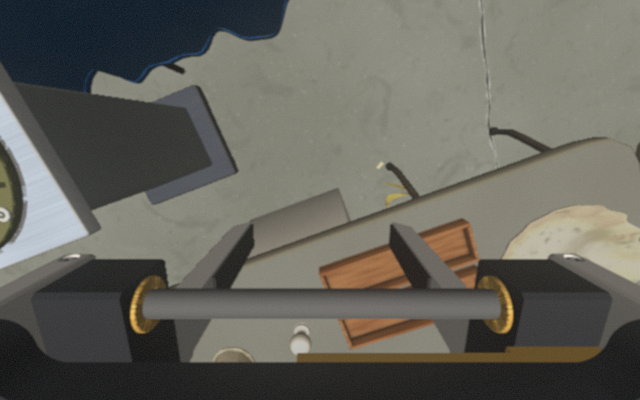

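The crop confirms it: the white/silver double cone at crop (250, 305) is scene (row 176, col 235). Its neighbours are plainly purple and turquoise. The wrist camera sees only the stopper (337, 304) so far, so I'm moving above the group to look.

Request:
move_arm(
  increments=[
    [1, 0, 0, -0.8, 0, 0, 0],
    [1, 0, 0, -0.8, 0, 0, 0],
    [1, 0, 0, -0.8, 0, 0, 0],
    [1, 0, 0, -0.8, 0, 0, 0],
    [1, -0.6, -0.03, -0.7, 0, 0, 0],
    [1, -0.6, -0.03, 0, 0, 0, 0],
    [1, -0.6, -0.03, 0, 0, 0, 0],
    [1, -0.6, -0.03, 0, 0, 0, 0],
    [1, -0.6, -0.03, 0, 0, 0, 0],
    [1, -0.6, -0.03, 0, 0, 0, 0],
    [1, -0.6, -0.03, 0, 0, 0, 0],
    [1, -0.6, -0.03, 0, 0, 0, 0],
    [1, -0.6, -0.03, 0, 0, 0, 0],
    [1, -0.6, -0.03, 0, 0, 0, 0],
    [1, -0.6, -0.03, 0, 0, 0, 0],
    [1, -0.6, -0.04, 0, 0, 0, 0],
    [1, -0.5, 0, 0, 0, 0, 0],
    [1, 0, 0, 0, 0, 0, 0],
    [1, 0, 0, 0, 0, 0, 0],
    [1, 0, 0, 0, 0, 0, 0],
  ],
)

```text
time_s: 3.25
ee_pos: [0.5474, 0.3613, 0.4007]
eef_rot: [3.141, 0.0, 2.781]
force: [-0.2, -0.4, -0.9]
grip_width: 0.0941
grip_force: 0.0
```

```bash
cat >> h.py <<'E'
def need(pos,yaw=None):
    o=ctrl.get_obs(); M=R.from_euler('xyz',o['eef_rot']).as_matrix()
    y0=np.arctan2(M[1,0],M[0,0]); tgt=y0 if yaw is None else yaw
    d=(np.array(pos)-o['ee_pos'])
    T=R.from_euler('xyz',[np.pi,0,tgt]); 
    rv=R.from_matrix(M.T@T.as_matrix()).as_rotvec()
    print('at',o['ee_pos'].round(4),'yaw',round(y0,3),'t',round(o['time_s'],1),'units now-axes',(M.T@d/.05).round(3),'units after-turn',(T.as_matrix().T@d/.05).round(3),'turn',rv.round(3),'q',np.round(o['qpos'],2))
E
python3 - <<'E'
from h import *
o=ctrl.get_obs(); print(o['ee_pos'],o['eef_rot'],o['qpos'].round(2))
w=shot("wrist"); cv2.imwrite('pics/wrist2.png',w['color']); print(np.array(w['K'])[0],w['W'][:3,3])
for t,z in (("stag_cup",.1),("hound_cup",.1),("jigger",.04),("stopper",.025)):
    for d in ctrl.cut_out(t,w)[:4]:
        r,c=d['centre']; ys,xs=np.where(d['mask']); print(t,round(d['conf'],2),np.round(d['centre']),ys.min(),ys.max(),xs.min(),xs.max(),onplane(w,r,c,z).round(3))
E
```

```text
[0.54743377 0.36132821 0.40074731] [3.14130781e+00 1.09721634e-04 2.78060816e+00] [ 0.53  0.53  0.77  0.    1.85 -0.68]
[275.97871682   0.         321.19033094] [0.48035691 0.38666054 0.57921836]
stag_cup 0.61 [127. 254.] 106 148 208 275 [0.44  0.281 0.1  ]
hound_cup 0.79 [181. 307.] 163 202 293 328 [0.558 0.331 0.1  ]
jigger 0.92 [189. 386.] 175 202 371 399 [0.637 0.465 0.04 ]
jigger 0.68 [143. 402.] 131 156 384 415 [0.563 0.522 0.04 ]
jigger 0.68 [133. 441.] 120 144 421 458 [0.571 0.595 0.04 ]
jigger 0.65 [152. 357.] 140 164 343 367 [0.549 0.435 0.04 ]
stopper 0.57 [ 90. 313.] 83 101 305 322 [0.412 0.397 0.025]
```

View pics/wrist2.png

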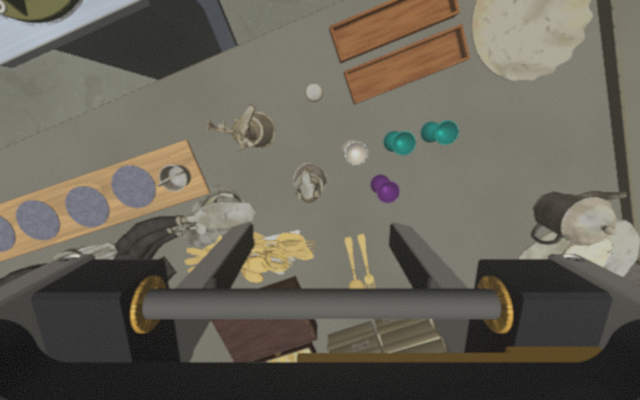

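The wrist view shows the stag cup at (127, 254) with its antlers to the left, the hound at (181, 307), the silver jigger at (152, 357) and the stopper at (90, 313). Next I move the camera right over the stag.

Request:
move_arm(
  increments=[
    [1, 0, -0.49, 0.48, 0, 0, 0],
    [1, 0, -0.49, 0.48, 0, 0, 0],
    [1, 0, -0.49, 0.48, 0, 0, 0],
    [1, 0, -0.49, 0.48, 0, 0, 0],
    [1, 0, -0.49, 0.48, 0, 0, 0],
    [1, 0, 0, 0, 0, 0, 0],
    [1, 0, 0, 0, 0, 0, 0],
    [1, 0, 0, 0, 0, 0, 0],
  ],
)

```text
time_s: 4.3
ee_pos: [0.5054, 0.2471, 0.2818]
eef_rot: [3.14, 0.001, 2.78]
force: [0.1, 0.1, 0.0]
grip_width: 0.0939
grip_force: 0.0
```

```bash
cat >> h.py <<'E'
def crop(p,r0,r1,c0,c1,f,name): cv2.imwrite(f'pics/{name}.png',cv2.resize(p['color'][r0:r1,c0:c1],None,fx=f,fy=f,interpolation=2))
E
python3 - <<'E'
from h import *
o=ctrl.get_obs(); print(o['ee_pos'])
w=shot("wrist"); crop(w,0,260,130,530,2,'wrist3'); print(w['W'][:3,3])
for t,z in (("stag_cup",.1),("hound_cup",.1)):
    for d in ctrl.cut_out(t,w)[:4]:
        r,c=d['centre']; ys,xs=np.where(d['mask']); print(t,round(d['conf'],2),np.round(d['centre']),ys.min(),ys.max(),xs.min(),xs.max(),onplane(w,r,c,z).round(3))
print(proj(w,[.437,.272,0]),proj(w,[.437,.272,.1]))
E
```

```text
[0.50537211 0.24709886 0.28175486]
[0.43799493 0.27233397 0.46012627]
stag_cup 0.78 [126. 320.] 96 157 279 338 [0.437 0.272 0.1  ]
(np.float64(126.33327915725583), np.float64(320.31996142136603)) (np.float64(126.18867559445565), np.float64(320.205524244571))
```

View pics/wrist3.png

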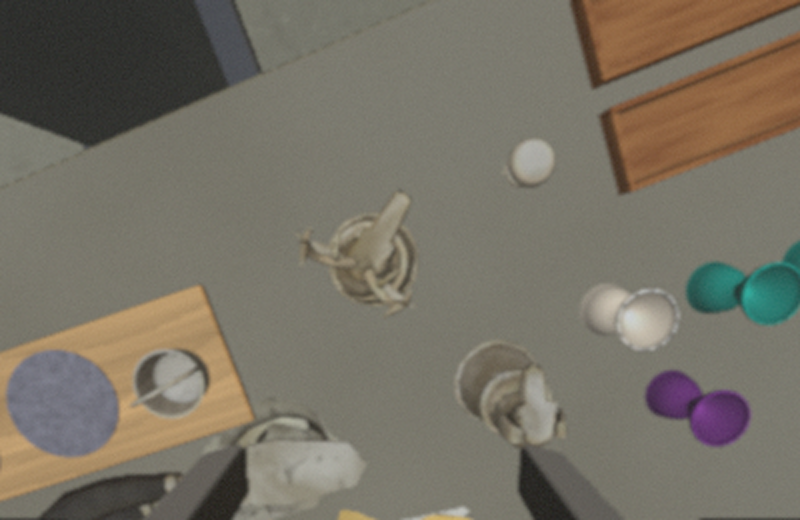

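In the crop the stag cup's foot circle is centred at (373, 257), which is full-picture row 128.5, col 316.5. The snout points up-right to (403, 195) and the antler tips are at (305, 240) and (395, 300). The circle measures 43 px against 43.8 px expected for 73 mm. The hound is at lower right with hanging ears, so the two cups are identified.

Run:
```python
from h import *
w=shot("wrist"); a=onplane(w,128.5,316.5,0); print(a)
need([a[0],a[1],.25],2.780-.455)
```

```text
[0.43753373 0.26474606 0.        ]
at [0.5051 0.2468 0.2808] yaw 2.78 t 4.5 units now-axes [ 1.391 -0.143  0.616] units after-turn [ 1.186 -0.739  0.617] turn [0.001 0.    0.455] q [ 0.39  0.28  1.37  0.    1.49 -0.82]
```

Request:
move_arm(
  increments=[
    [1, 0, 0, 0, 0, 0, 0.114],
    [1, 0, 0, 0, 0, 0, 0.114],
    [1, 0, 0, 0, 0, 0, 0.114],
    [1, 0, 0, 0, 0, 0, 0.113],
    [1, 0.3, -0.185, 0, 0, 0, 0],
    [1, 0.3, -0.185, 0, 0, 0, 0],
    [1, 0.3, -0.185, 0, 0, 0, 0],
    [1, 0.29, -0.185, 0, 0, 0, 0],
    [1, 0, 0, 0.3, 0, 0, 0],
    [1, 0, 0, 0.3, 0, 0, 0],
    [1, 0, 0, 0.3, 0, 0, 0],
    [1, 0, 0, 0.3, 0, 0, 0],
    [1, 0, 0, 0, 0, 0, 0],
    [1, 0, 0, 0, 0, 0, 0],
  ],
)

```text
time_s: 5.9
ee_pos: [0.4373, 0.2645, 0.221]
eef_rot: [3.141, 0.0, 2.325]
force: [-0.0, -0.9, 0.1]
grip_width: 0.0944
grip_force: 0.0
```

Run:
```python
from h import *
w=shot("wrist"); crop(w,100,400,160,480,2,'wrist4')
need([.4375,.2647,.089],2.325)
```

```text
at [0.4375 0.2646 0.2214] yaw 2.325 t 6.0 units now-axes [ 2.000e-03 -0.000e+00  2.647e+00] units after-turn [2.000e-03 2.000e-03 2.647e+00] turn [ 0.001  0.    -0.   ] q [ 0.47  0.2   1.61 -0.    1.33 -0.28]
```

View pics/wrist4.png

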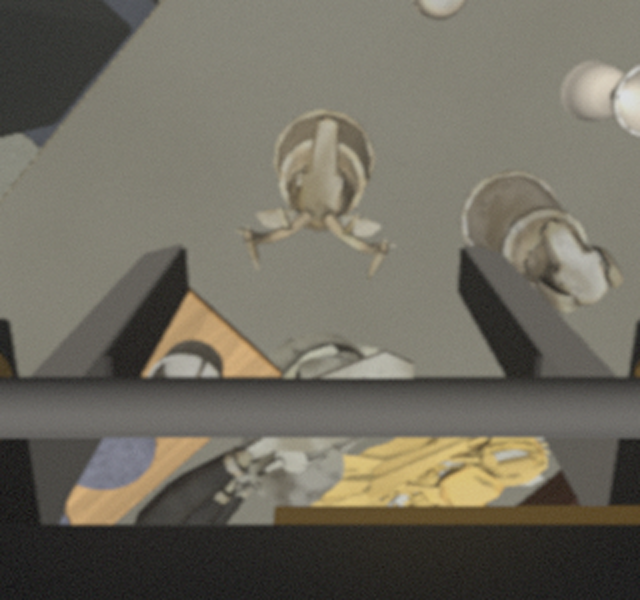

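The stag sits centred between the fingers: snout straight up the picture, antler tips at crop 240–395 and fingers at 187 and 460. Descending and closing.

Request:
move_arm(
  increments=[
    [1, 0, 0, 0.4, 0, 0, 0],
    [1, 0, 0, 0.4, 0, 0, 0],
    [1, 0, 0, 0.4, 0, 0, 0],
    [1, 0, 0, 0.4, 0, 0, 0],
    [1, 0, 0, 0.4, 0, 0, 0],
    [1, 0, 0, 0.4, 0, 0, 0],
    [1, 0, 0, 0.24, 0, 0, 0],
    [1, 0, 0, 0, 0, 0, 0],
    [0, 0, 0, 0, 0, 0, 0],
    [0, 0, 0, 0, 0, 0, 0],
    [0, 0, 0, 0, 0, 0, 0],
    [0, 0, 0, 0, 0, 0, 0],
    [0, 0, 0, 0, 0, 0, 0],
    [0, 0, 0, 0, 0, 0, 0],
    [0, 0, 0, 0, 0, 0, 0],
    [0, 0, 0, 0, 0, 0, 0],
    [0, 0, 0, 0, 0, 0, 0],
  ],
  force=20,
)

```text
time_s: 7.65
ee_pos: [0.4371, 0.2643, 0.0884]
eef_rot: [-3.142, -0.0, 2.325]
force: [-0.4, -0.5, -1.1]
grip_width: 0.0359
grip_force: 19.8
```

Request:
move_arm(
  increments=[
    [0, 0, 0, -0.2, 0, 0, 0],
    [0, 0, 0, -0.4, 0, 0, 0],
    [0, 0, 0, -0.4, 0, 0, 0],
    [0, 0, 0, -0.4, 0, 0, 0],
    [0, 0, 0, -0.4, 0, 0, 0],
    [0, 0, 0, -0.4, 0, 0, 0],
    [0, 0, 0, -0.4, 0, 0, 0],
    [0, 0, 0, -0.4, 0, 0, 0],
    [0, 0, 0, -0.4, 0, 0, 0],
    [0, 0, 0, 0, 0, 0, 0.125],
    [0, 0, 0, 0, 0, 0, 0.126],
    [0, 0, 0, 0, 0, 0, 0.126],
    [0, 0, 0, 0, 0, 0, 0.126],
    [0, 0, 0, 0, 0, 0, 0.126],
    [0, 0, 0, 0, 0, 0, 0.125],
    [0, 0, 0, 0, 0, 0, 0],
    [0, 0, 0, 0, 0, 0, 0],
  ],
)

```text
time_s: 9.35
ee_pos: [0.437, 0.2642, 0.2588]
eef_rot: [3.141, -0.0, 1.575]
force: [0.0, 0.7, -2.0]
grip_width: 0.0363
grip_force: 19.7
```

Request:
move_arm(
  increments=[
    [0, -0.2, 0, 0, 0, 0, 0],
    [0, -0.4, 0, 0, 0, 0, 0],
    [0, -0.5, 0, 0, 0, 0, 0],
    [0, -0.5, 0, 0, 0, 0, 0],
    [0, -0.5, 0, 0, 0, 0, 0],
    [0, -0.5, 0, 0, 0, 0, 0],
    [0, -0.5, 0, 0, 0, 0, 0],
    [0, -0.5, 0, 0, 0, 0, 0],
    [0, -0.5, 0, 0, 0, 0, 0],
    [0, -0.5, 0, 0, 0, 0, 0],
    [0, -0.5, 0, 0, 0, 0, 0],
    [0, -0.5, 0, 0, 0, 0, 0],
    [0, -0.5, 0, 0, 0, 0, 0],
    [0, -0.5, 0, 0, 0, 0, 0],
    [0, -0.5, 0, 0, 0, 0, 0],
    [0, -0.4, 0, 0, 0, 0, 0],
    [0, -0.3, 0, 0, 0, 0, 0],
    [0, 0, 0, 0, 0, 0, 0],
    [0, 0, 0, 0, 0, 0, 0],
  ],
)

```text
time_s: 11.25
ee_pos: [0.4368, -0.1258, 0.2585]
eef_rot: [-3.141, -0.0, 1.571]
force: [-0.8, 0.8, -1.4]
grip_width: 0.0358
grip_force: 19.7
```

```bash
cat >> h.py <<'E'
def pads(p,zs=.052):
    for d in ctrl.cut_out("pad_1",p)[:6]:
        cs=cv2.findContours(d['mask'].astype(np.uint8),0,1)[0]; c=max(cs,key=len)
        if len(c)<8: continue
        (cx,cy),ax,an=cv2.fitEllipse(cv2.convexHull(c)); ctr=onplane(p,cy,cx,zs)
        D=np.ptp([onplane(p,q[0][1],q[0][0],zs)[:2] for q in c],axis=0)
        print('pad',round(d['conf'],2),(round(cy),round(cx)),ctr.round(4),'size',D.round(3))
E
python3 - <<'E'
from h import *
w=shot("wrist"); cv2.imwrite('pics/wrist5.png',w['color']); pads(w)
need([.44,-.313,.26],1.571)
E
```

```text
pad 0.93 (163, 337) [ 0.4595 -0.1018  0.052 ] size [0.084 0.072]
pad 0.86 (82, 335) [0.4559 0.0039 0.052 ] size [0.083 0.084]
pad 0.48 (287, 318) [ 0.4331 -0.2959  0.052 ] size [0.033 0.012]
at [ 0.437  -0.1252  0.2585] yaw 1.572 t 11.3 units now-axes [-3.756  0.056 -0.03 ] units after-turn [-3.756  0.059 -0.029] turn [ 0.    -0.     0.001] q [-0.36  0.04  1.7   0.    1.4  -0.36]
```

View pics/wrist5.png

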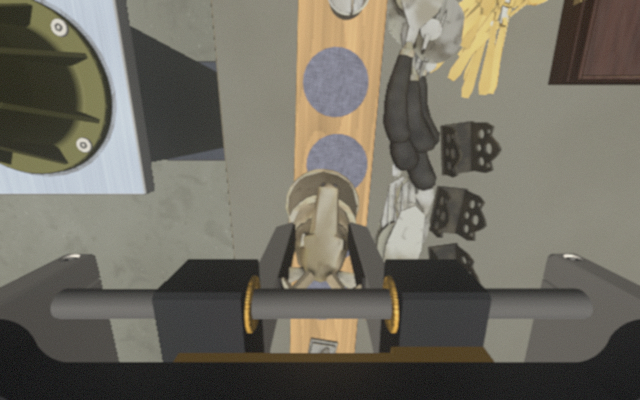

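The cup hangs upright, with its foot at about (200, 321). Pads 1 and 2 show at (82, 335) and (163, 337), though pad 2 is partly covered. To measure pad_4 well I carry the cup past it, high over the bird (foot at 0.17 m against the bird's top at 0.105 m).

Request:
move_arm(
  increments=[
    [0, -0.2, 0, 0, 0, 0, 0],
    [0, -0.4, 0, 0, 0, 0, 0],
    [0, -0.5, 0, 0, 0, 0, 0],
    [0, -0.5, 0, 0, 0, 0, 0],
    [0, -0.5, 0, 0, 0, 0, 0],
    [0, -0.5, 0, 0, 0, 0, 0],
    [0, -0.5, 0, 0, 0, 0, 0],
    [0, -0.5, 0, 0, 0, 0, 0],
    [0, -0.5, 0, 0, 0, 0, 0],
    [0, -0.5, 0, 0, 0, 0, 0],
    [0, -0.5, 0, 0, 0, 0, 0],
    [0, -0.4, 0, 0, 0, 0, 0],
    [0, -0.3, 0, 0, 0, 0, 0],
    [0, -0.2, 0, 0, 0, 0, 0],
    [0, 0, 0, 0, 0, 0, 0],
    [0, 0, 0, 0, 0, 0, 0],
    [0, 0, 0, 0, 0, 0, 0],
  ],
)

```text
time_s: 13.05
ee_pos: [0.4373, -0.4251, 0.2586]
eef_rot: [3.141, 0.0, 1.572]
force: [-0.2, -0.0, -1.8]
grip_width: 0.0359
grip_force: 19.7
```

Run:
```python
from h import *
w=shot("wrist"); cv2.imwrite('pics/wrist6.png',w['color']); pads(w)
need([.435,-.313,.26],1.571)
```

```text
pad 0.97 (95, 322) [ 0.4384 -0.3118  0.052 ] size [0.083 0.083]
pad 0.83 (9, 330) [ 0.4481 -0.2121  0.052 ] size [0.085 0.053]
at [ 0.4373 -0.4252  0.2587] yaw 1.571 t 13.2 units now-axes [ 2.243 -0.045 -0.026] units after-turn [ 2.243 -0.046 -0.025] turn [0. 0. 0.] q [-0.83  0.4   1.26  0.    1.48 -0.83]
```

View pics/wrist6.png

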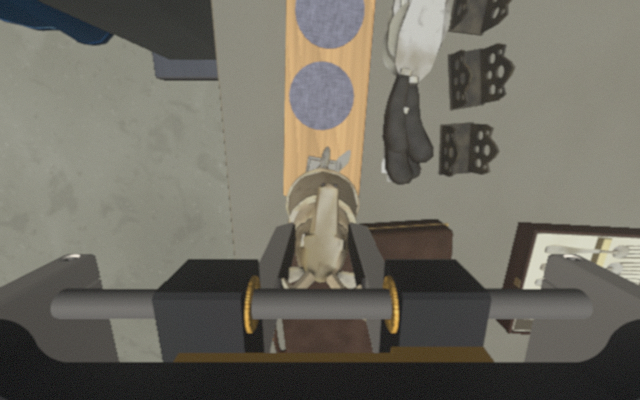

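Pad_4 is fully visible at (95, 322), giving (0.438, -0.312), size 83 mm, which agrees with the other cameras. Placing the stag there.

Request:
move_arm(
  increments=[
    [0, 0.2, 0, 0, 0, 0, 0],
    [0, 0.4, 0, 0, 0, 0, 0],
    [0, 0.4, 0, 0, 0, 0, 0],
    [0, 0.4, 0, 0, 0, 0, 0],
    [0, 0.4, 0, 0, 0, 0, 0],
    [0, 0.3, 0, 0, 0, 0, 0],
    [0, 0.1, 0, 0, 0, 0, 0],
    [0, 0, 0, 0, 0, 0, 0],
    [0, 0, 0, 0.4, 0, 0, 0],
    [0, 0, 0, 0.4, 0, 0, 0],
    [0, 0, 0, 0.4, 0, 0, 0],
    [0, 0, 0, 0.4, 0, 0, 0],
    [0, 0, 0, 0.3, 0, 0, 0],
    [0, 0, 0, 0.2, 0, 0, 0],
    [0, 0, 0, 0.15, 0, 0, 0],
    [0, 0, 0, 0.1, 0, 0, 0],
    [0, 0, 0, 0, 0, 0, 0],
    [0, 0, 0, 0, 0, 0, 0],
  ],
)

```text
time_s: 14.95
ee_pos: [0.4373, -0.3159, 0.1414]
eef_rot: [3.141, 0.0, 1.571]
force: [-0.0, 0.9, -1.8]
grip_width: 0.0358
grip_force: 19.7
```

Request:
move_arm(
  increments=[
    [0, 0, 0, 0.02, 0, 0, 0],
    [0, 0, 0, 0, 0, 0, 0],
    [0.5, 0, 0, 0, 0, 0, 0],
    [0.6, 0, 0, 0, 0, 0, 0],
    [1, 0, 0, 0, 0, 0, 0],
    [1, 0, 0, 0, 0, 0, 0],
    [1, 0, 0, 0, 0, 0, 0],
    [1, 0, 0, 0, 0, 0, 0],
    [1, 0, 0, 0, 0, 0, 0],
    [1, 0, 0, -0.2, 0, 0, 0],
    [1, 0, 0, -0.4, 0, 0, 0],
    [1, 0, 0, -0.5, 0, 0, 0],
    [1, 0, 0, -0.5, 0, 0, 0],
    [1, 0, 0, -0.5, 0, 0, 0],
    [1, 0, 0, -0.5, 0, 0, 0],
    [1, 0, 0, 0, 0, 0, 0],
    [1, 0, 0, 0, 0, 0, 0],
  ],
)

```text
time_s: 16.65
ee_pos: [0.4371, -0.3157, 0.2702]
eef_rot: [3.141, 0.0, 1.571]
force: [0.1, -0.1, -0.5]
grip_width: 0.0942
grip_force: 0.0
```

Run:
```python
from h import *
w=shot("wrist"); 
for n in ("side","wrist"):
    p=shot(n) if n=="side" else w
    for d in ctrl.cut_out("stag_cup",p)[:2]:
        ys,xs=np.where(d['mask']); print(n,round(d['conf'],2),np.round(d['centre']),ys.min(),ys.max(),xs.min(),xs.max(),onplane(p,*d['centre'],.14).round(3))
need([.63,.305,.281],2.78)
```

```text
side 0.7 [301. 311.] 267 322 300 327 [ 0.424 -0.351  0.14 ]
wrist 0.87 [189. 323.] 156 237 280 354 [ 0.44  -0.312  0.14 ]
at [ 0.4369 -0.3155  0.269 ] yaw 1.571 t 16.9 units now-axes [12.411  3.862 -0.232] units after-turn [ 0.778 12.974 -0.24 ] turn [-1.000e-03 -2.000e-03 -1.209e+00] q [-0.69  0.23  1.46 -0.    1.45 -0.69]
```

Request:
move_arm(
  increments=[
    [1, 0.3, 0.05, 0, 0, 0, 0],
    [1, 0.6, 0.15, 0, 0, 0, 0],
    [1, 0.7, 0.16, 0, 0, 0, 0],
    [1, 0.7, 0.16, 0, 0, 0, 0],
    [1, 0.7, 0.16, 0, 0, 0, 0],
    [1, 0.7, 0.16, 0, 0, 0, 0],
    [1, 0.7, 0.16, 0, 0, 0, 0],
    [1, 0.7, 0.16, 0, 0, 0, 0],
    [1, 0.7, 0.16, 0, 0, 0, 0],
    [1, 0.7, 0.16, 0, 0, 0, 0],
    [1, 0.7, 0.16, 0, 0, 0, 0],
    [1, 0.7, 0.16, 0, 0, 0, 0],
    [1, 0.7, 0.16, 0, 0, 0, 0],
    [1, 0.7, 0.16, 0, 0, 0, 0],
    [1, 0.7, 0.16, 0, 0, 0, 0],
    [1, 0.7, 0.16, 0, 0, 0, 0],
    [1, 0.6, 0.16, 0, 0, 0, 0],
    [1, 0.2, 0.1, 0, 0, 0, 0],
    [1, 0, 0, 0, 0, 0, 0],
    [1, 0, 0, 0, 0, 0, 0],
  ],
)

```text
time_s: 18.85
ee_pos: [0.5718, 0.2587, 0.2698]
eef_rot: [-3.141, 0.0, 1.571]
force: [0.2, 0.5, -0.4]
grip_width: 0.0941
grip_force: 0.0
```

Run:
```python
from h import *
w=shot("wrist"); crop(w,40,240,220,500,2.8,'wrist7'); print(w['W'][:3,3])
for t,z in (("hound_cup",.1),("jigger",.06),("stopper",.029)):
    for d in ctrl.cut_out(t,w)[:4]:
        ys,xs=np.where(d['mask']); print(t,round(d['conf'],2),np.round(d['centre']),ys.min(),ys.max(),xs.min(),xs.max(),onplane(w,*d['centre'],z).round(4))
```

```text
[0.57234238 0.33080646 0.44824808]
hound_cup 0.94 [131. 318.] 106 153 288 344 [0.5681 0.3269 0.1   ]
jigger 0.61 [ 45. 301.] 25 73 282 317 [0.5473 0.4317 0.06  ]
jigger 0.43 [  2. 312.] 0 8 299 323 [0.5615 0.4798 0.06  ]
stopper 0.74 [ 80. 211.] 67 92 198 227 [0.4167 0.3952 0.029 ]
```

View pics/wrist7.png

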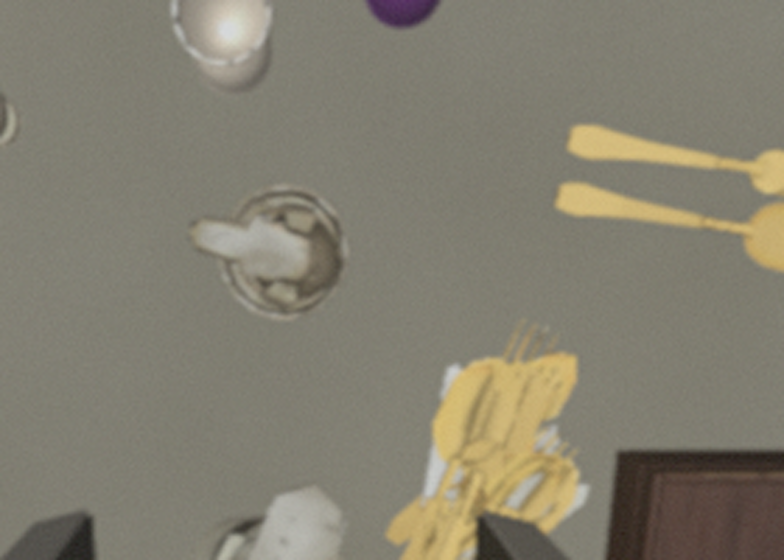

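The hound is viewed from straight above: the foot circle is centred at crop (284, 252), which is full-picture row 130, col 321.4. The snout points left to (192, 230) and the ears are at (298, 217) and (283, 293).

Run:
```python
from h import *
w=shot("wrist"); a=onplane(w,130,321.4,0); print(a)
need([a[0],a[1],.089],1.571+1.379)
```

```text
[0.57326831 0.32647293 0.        ]
at [0.5722 0.2585 0.2703] yaw 1.57 t 19.1 units now-axes [1.359 0.019 3.626] units after-turn [0.237 1.339 3.626] turn [ 0.    0.   -1.38] q [ 0.37  0.44  1.18 -0.    1.52  0.37]
```

Request:
move_arm(
  increments=[
    [1, 0.3, 0.01, 0, 0, 0, 0],
    [1, 0.5, 0.01, 0, 0, 0, 0],
    [1, 0.4, 0, 0, 0, 0, 0],
    [1, 0.16, 0, 0, 0, 0, 0],
    [1, 0, 0, 0, 0, 0, -0.138],
    [1, 0, 0, 0, 0, 0, -0.138],
    [1, 0, 0, 0, 0, 0, -0.138],
    [1, 0, 0, 0, 0, 0, -0.138],
    [1, 0, 0, 0, 0, 0, -0.138],
    [1, 0, 0, 0, 0, 0, -0.138],
    [1, 0, 0, 0, 0, 0, -0.138],
    [1, 0, 0, 0, 0, 0, -0.138],
    [1, 0, 0, 0, 0, 0, -0.138],
    [1, 0, 0, 0, 0, 0, -0.138],
    [1, 0, 0, 0.5, 0, 0, 0],
    [1, 0, 0, 0.5, 0, 0, 0],
    [1, 0, 0, 0.5, 0, 0, 0],
    [1, 0, 0, 0, 0, 0, 0],
    [1, 0, 0, 0, 0, 0, 0],
  ],
)

```text
time_s: 21.0
ee_pos: [0.5733, 0.3274, 0.1957]
eef_rot: [3.141, 0.0, 2.951]
force: [0.2, -0.1, -0.3]
grip_width: 0.0943
grip_force: 0.0
```

Run:
```python
from h import *
need([.5733,.3265,.089],2.95)
w=shot("wrist"); crop(w,100,400,160,480,2,'wrist8')
```

```text
at [0.5733 0.3274 0.1957] yaw 2.951 t 21.0 units now-axes [-0.003 -0.018  2.135] units after-turn [-0.003 -0.017  2.135] turn [0.    0.    0.001] q [ 0.46  0.56  1.18 -0.    1.4  -0.92]
```

View pics/wrist8.png

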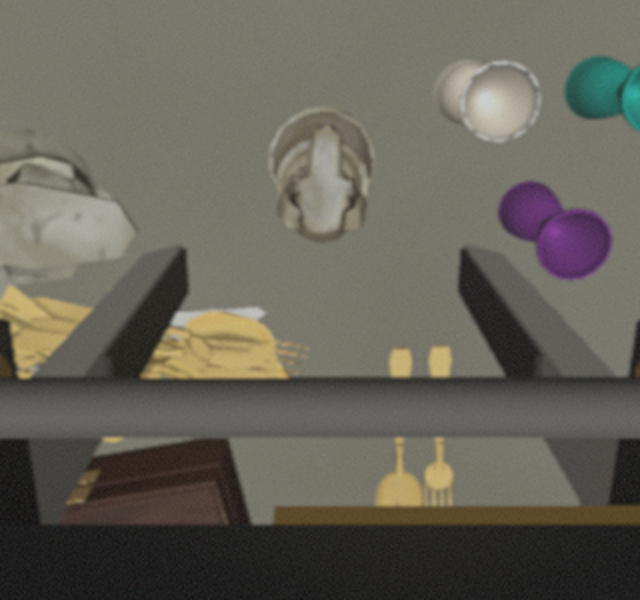

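The hound is centred and aligned, snout straight up at crop (323, 130). Descending and closing.

Request:
move_arm(
  increments=[
    [1, 0, 0, 0.4, 0, 0, 0],
    [1, 0, 0, 0.4, 0, 0, 0],
    [1, 0, 0, 0.4, 0, 0, 0],
    [1, 0, 0, 0.4, 0, 0, 0],
    [1, 0, 0, 0.4, 0, 0, 0],
    [1, 0, 0, 0.13, 0, 0, 0],
    [1, 0, 0, 0, 0, 0, 0],
    [0, 0, 0, 0, 0, 0, 0],
    [0, 0, 0, 0, 0, 0, 0],
    [0, 0, 0, 0, 0, 0, 0],
    [0, 0, 0, 0, 0, 0, 0],
    [0, 0, 0, 0, 0, 0, 0],
    [0, 0, 0, 0, 0, 0, 0],
    [0, 0, 0, 0, 0, 0, 0],
    [0, 0, 0, 0, 0, 0, 0],
    [0, 0, 0, 0, 0, 0, 0],
  ],
  force=20,
)

```text
time_s: 22.65
ee_pos: [0.5731, 0.3272, 0.0884]
eef_rot: [-3.141, -0.0, 2.951]
force: [0.2, -0.2, -0.0]
grip_width: 0.0352
grip_force: 19.7
```

Request:
move_arm(
  increments=[
    [0, 0, 0, -0.2, 0, 0, 0],
    [0, 0, 0, -0.4, 0, 0, 0],
    [0, 0, 0, -0.4, 0, 0, 0],
    [0, 0, 0, -0.4, 0, 0, 0],
    [0, 0, 0, -0.4, 0, 0, 0],
    [0, 0, 0, -0.4, 0, 0, 0],
    [0, 0, 0, -0.4, 0, 0, 0],
    [0, 0, 0, -0.4, 0, 0, 0],
    [0, 0, 0, -0.4, 0, 0, 0.13],
    [0, 0, 0, 0, 0, 0, 0.125],
    [0, 0, 0, 0, 0, 0, 0.125],
    [0, 0, 0, 0, 0, 0, 0.125],
    [0, 0, 0, 0, 0, 0, 0.125],
    [0, 0, 0, 0, 0, 0, 0.125],
    [0, 0, 0, 0, 0, 0, 0.125],
    [0, 0, 0, 0, 0, 0, 0.125],
    [0, 0, 0, 0, 0, 0, 0.125],
    [0, 0, 0, 0, 0, 0, 0.125],
    [0, 0, 0, 0, 0, 0, 0.125],
    [0, 0, 0, 0, 0, 0, 0],
  ],
)

```text
time_s: 24.65
ee_pos: [0.573, 0.3273, 0.2589]
eef_rot: [-3.142, -0.0, 1.569]
force: [0.2, -0.5, -2.4]
grip_width: 0.0356
grip_force: 19.5
```

Request:
move_arm(
  increments=[
    [0, -0.2, -0.05, 0, 0, 0, 0],
    [0, -0.4, -0.1, 0, 0, 0, 0],
    [0, -0.6, -0.16, 0, 0, 0, 0],
    [0, -0.6, -0.16, 0, 0, 0, 0],
    [0, -0.6, -0.16, 0, 0, 0, 0],
    [0, -0.6, -0.16, 0, 0, 0, 0],
    [0, -0.6, -0.16, 0, 0, 0, 0],
    [0, -0.6, -0.16, 0, 0, 0, 0],
    [0, -0.6, -0.16, 0, 0, 0, 0],
    [0, -0.6, -0.16, 0, 0, 0, 0],
    [0, -0.6, -0.16, 0, 0, 0, 0],
    [0, -0.6, -0.16, 0, 0, 0, 0],
    [0, -0.6, -0.16, 0, 0, 0, 0],
    [0, -0.6, -0.16, 0, 0, 0, 0],
    [0, -0.6, -0.16, 0, 0, 0, 0],
    [0, -0.6, -0.16, 0, 0, 0, 0],
    [0, -0.6, -0.16, 0, 0, 0, 0],
    [0, -0.3, -0.1, 0, 0, 0, 0],
    [0, 0, 0, 0, 0, 0, 0],
    [0, 0, 0, 0, 0, 0, 0],
  ],
)

```text
time_s: 26.65
ee_pos: [0.4403, -0.1677, 0.2586]
eef_rot: [3.141, -0.0, 1.572]
force: [1.2, 0.8, -3.3]
grip_width: 0.0353
grip_force: 19.5
```

Run:
```python
from h import *
w=shot("wrist"); pads(w)
need([.4437,-.2096,.141],1.571)
```

```text
pad 0.98 (46, 333) [0.4559 0.0038 0.052 ] size [0.085 0.088]
pad 0.6 (278, 295) [ 0.4007 -0.3228  0.052 ] size [0.009 0.023]
at [ 0.4406 -0.1671  0.2586] yaw 1.573 t 26.8 units now-axes [-0.851  0.059  2.351] units after-turn [-0.851  0.061  2.351] turn [ 0.    -0.     0.002] q [-0.44  0.08  1.65  0.    1.4  -0.44]
```

Request:
move_arm(
  increments=[
    [0, -0.2, 0.02, 0, 0, 0, 0],
    [0, -0.3, 0.02, 0, 0, 0, 0],
    [0, -0.25, 0.02, 0, 0, 0, 0],
    [0, -0.1, 0, 0, 0, 0, 0],
    [0, 0, 0, 0, 0, 0, 0],
    [0, 0, 0, 0.4, 0, 0, 0],
    [0, 0, 0, 0.4, 0, 0, 0],
    [0, 0, 0, 0.4, 0, 0, 0],
    [0, 0, 0, 0.4, 0, 0, 0],
    [0, 0, 0, 0.3, 0, 0, 0],
    [0, 0, 0, 0.2, 0, 0, 0],
    [0, 0, 0, 0.15, 0, 0, 0],
    [0, 0, 0, 0.1, 0, 0, 0],
    [0, 0, 0, 0.02, 0, 0, 0],
    [0, 0, 0, 0, 0, 0, 0],
    [0, 0, 0, 0, 0, 0, 0],
  ],
)

```text
time_s: 28.35
ee_pos: [0.4438, -0.2103, 0.1404]
eef_rot: [3.141, 0.0, 1.571]
force: [0.1, -0.3, -0.7]
grip_width: 0.0356
grip_force: 19.7
```

Request:
move_arm(
  increments=[
    [0.5, 0, 0, 0, 0, 0, 0],
    [0.6, 0, 0, 0, 0, 0, 0],
    [1, 0, 0, 0, 0, 0, 0],
    [1, 0, 0, 0, 0, 0, 0],
    [1, 0, 0, 0, 0, 0, 0],
    [1, 0, 0, 0, 0, 0, 0],
    [1, 0, 0, -0.2, 0, 0, 0],
    [1, 0, 0, -0.4, 0, 0, 0],
    [1, 0, 0, -0.5, 0, 0, 0],
    [1, 0, 0, -0.5, 0, 0, 0],
    [1, 0, 0, -0.5, 0, 0, 0],
    [1, 0, 0, -0.5, 0, 0, 0],
    [1, 0, 0, 0, 0, 0, 0],
    [1, 0, 0, 0, 0, 0, 0],
  ],
)

```text
time_s: 29.75
ee_pos: [0.4436, -0.2102, 0.2703]
eef_rot: [3.141, 0.0, 1.571]
force: [0.2, 0.1, 0.4]
grip_width: 0.094
grip_force: 0.0
```

Run:
```python
from h import *
w=shot("wrist"); pads(w); crop(w,0,400,120,520,1.5,'wrist9')
for t in ("hound_cup","stag_cup"):
  for d in ctrl.cut_out(t,w)[:2]: print(t,round(d['conf'],2),np.round(d['centre']),onplane(w,*d['centre'],.14).round(3))
need([.548,.362,.27],1.571)
```

```text
pad 0.94 (101, 332) [ 0.4592 -0.1036  0.052 ] size [0.085 0.084]
pad 0.87 (175, 332) [ 0.46   -0.2057  0.052 ] size [0.045 0.071]
pad 0.84 (242, 317) [ 0.4381 -0.3102  0.052 ] size [0.084 0.064]
pad 0.64 (12, 330) [0.4561 0.0035 0.052 ] size [0.085 0.056]
hound_cup 0.67 [185. 320.] [ 0.443 -0.202  0.14 ]
stag_cup 0.79 [256. 319.] [ 0.442 -0.29   0.14 ]
at [ 0.4434 -0.2101  0.2692] yaw 1.571 t 29.9 units now-axes [ 1.1442e+01  2.0920e+00 -1.1000e-02] units after-turn [11.441  2.095 -0.016] turn [-0.001 -0.001 -0.   ] q [-0.52  0.12  1.59 -0.    1.43 -0.52]
```

View pics/wrist9.png

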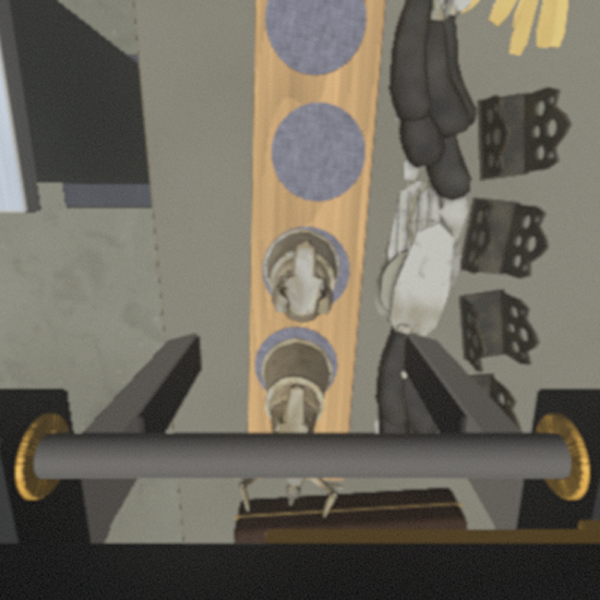

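Pad 3's blue rim shows unevenly around the hound's foot: more at the right and far side, crop (345, 270). So the pads are not exactly in line. I'll fit pad_3's circle to check the margin.

Run:
```python
from h import *
from scipy.optimize import least_squares
w=shot("wrist"); im=w['color'].astype(int); 
blue=(im[...,0]-im[...,2]>12).astype(np.uint8)  # bluish felt
n,lab,st,ce=cv2.connectedComponentsWithStats(blue)
def rng(r,c): return onplane(w,r,c,.052)[:2]
for name,c0 in (("p2",(.458,-.103)),("p3",(.447,-.211)),("p4",(.438,-.312))):
    c=np.array(c0)
    ys,xs=np.where(blue); P=np.array([rng(r,cc) for r,cc in zip(ys,xs)])
    P=P[np.hypot(*(P-c).T)<.05]
    # outer boundary: farthest blue point per 6 deg sector, kept if near radius 43
    for it in range(6):
        d=P-c; a=(np.arctan2(d[:,1],d[:,0])//.1).astype(int); r=np.hypot(*d.T)
        B=np.array([P[a==k][np.argmax(r[a==k])] for k in np.unique(a)])
        B=B[np.abs(np.hypot(*(B-c).T)-.0425)<.006]
        c=least_squares(lambda q:np.hypot(*(B-q).T)-.0425,c,loss='soft_l1',f_scale=.001).x
    print(name,c.round(4),len(B),'res',np.std(np.hypot(*(B-c).T)-.0425).round(4))
```

```text
p2 [ 0.4594 -0.104 ] 64 res 0.0008
p3 [ 0.4443 -0.2134] 17 res 0.0005
p4 [ 0.4386 -0.3164] 30 res 0.0013
```

Pad_3 fits at about (0.445, -0.213) and the hound's origin is about (0.444, -0.207), so it is about 6 mm off, inside the 15 mm limit. Pad_2 is at (0.459, -0.104). Next, the jigger.

Request:
move_arm(
  increments=[
    [1, 0.3, 0.05, 0, 0, 0, 0],
    [1, 0.6, 0.1, 0, 0, 0, 0],
    [1, 0.7, 0.13, 0, 0, 0, 0],
    [1, 0.7, 0.13, 0, 0, 0, 0],
    [1, 0.7, 0.13, 0, 0, 0, 0],
    [1, 0.7, 0.13, 0, 0, 0, 0],
    [1, 0.7, 0.13, 0, 0, 0, 0],
    [1, 0.7, 0.13, 0, 0, 0, 0],
    [1, 0.7, 0.13, 0, 0, 0, 0],
    [1, 0.7, 0.13, 0, 0, 0, 0],
    [1, 0.7, 0.13, 0, 0, 0, 0],
    [1, 0.7, 0.13, 0, 0, 0, 0],
    [1, 0.7, 0.13, 0, 0, 0, 0],
    [1, 0.7, 0.13, 0, 0, 0, 0],
    [1, 0.7, 0.13, 0, 0, 0, 0],
    [1, 0.7, 0.12, 0, 0, 0, 0],
    [1, 0.5, 0, 0, 0, 0, 0],
    [1, 0.24, 0, 0, 0, 0, 0],
    [1, 0, 0, 0, 0, 0, 0],
    [1, 0, 0, 0, 0, 0, 0],
  ],
)

```text
time_s: 32.0
ee_pos: [0.5414, 0.3612, 0.2699]
eef_rot: [-3.141, 0.0, 1.571]
force: [-0.1, -0.4, -0.8]
grip_width: 0.0939
grip_force: 0.0
```

Run:
```python
from h import *
w=shot("wrist"); crop(w,20,260,140,460,2.5,'wrist10'); c=w['W'][:3,3]; print(c)
for t,z in (("jigger",.075),("stopper",.029)):
    for d in ctrl.cut_out(t,w)[:4]:
        ys,xs=np.where(d['mask']); k=max(cv2.findContours(d['mask'].astype(np.uint8),0,1)[0],key=len); (cx,cy),rad=cv2.minEnclosingCircle(k)
        print(t,round(d['conf'],2),(round(cy,1),round(cx,1)),round(rad,1),onplane(w,cy,cx,z).round(4),'bgr',w['color'][d['mask']].mean(0).round())
need([.548,.434,.12],1.571)
```

```text
[0.54191532 0.4333299  0.44839081]
jigger 0.86 (104.5, 388.0) 21.7 [0.6279 0.4617 0.075 ] bgr [108.  59.  97.]
jigger 0.64 (12.1, 342.5) 18.9 [0.5674 0.5662 0.075 ] bgr [102. 111.  46.]
jigger 0.63 (130.2, 323.5) 16.8 [0.5451 0.4297 0.075 ] bgr [155. 167. 172.]
jigger 0.62 (62.3, 333.5) 22.6 [0.5574 0.5113 0.075 ] bgr [108. 117.  47.]
stopper 0.69 (153.0, 239.0) 12.4 [0.4183 0.3959 0.029 ] bgr [144. 155. 159.]
at [0.5418 0.3607 0.2704] yaw 1.57 t 32.1 units now-axes [1.465 0.12  3.007] units after-turn [1.465 0.124 3.007] turn [ 0.    -0.    -0.001] q [ 0.53  0.5   1.1  -0.    1.54  0.53]
```

View pics/wrist10.png

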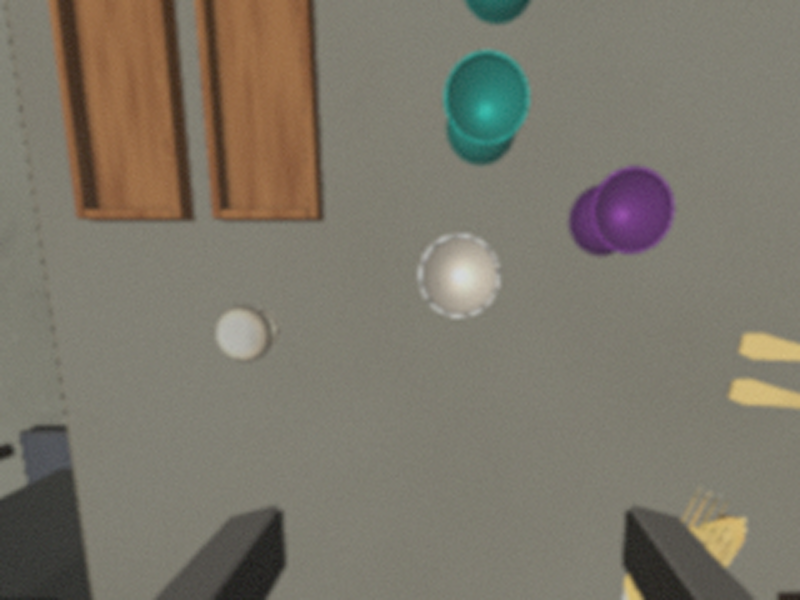

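The silver jigger is straight below at crop (459, 275), which gives (0.545, 0.430). The purple one at (633, 210) and the turquoise one at (487, 97) stay clear of the fingers.

Request:
move_arm(
  increments=[
    [1, 0.3, 0.065, 0, 0, 0, 0],
    [1, 0.5, 0, 0, 0, 0, 0],
    [1, 0.4, 0, 0, 0, 0, 0],
    [1, 0.19, 0, 0, 0, 0, 0],
    [1, 0, 0, 0, 0, 0, 0],
    [1, 0, 0, 0.5, 0, 0, 0],
    [1, 0, 0, 0.5, 0, 0, 0],
    [1, 0, 0, 0.5, 0, 0, 0],
    [1, 0, 0, 0.5, 0, 0, 0],
    [1, 0, 0, 0.5, 0, 0, 0],
    [1, 0, 0, 0.5, 0, 0, 0],
    [1, 0, 0, 0.5, 0, 0, 0],
    [1, 0, 0, 0.5, 0, 0, 0],
    [1, 0, 0, 0.4, 0, 0, 0],
    [1, 0, 0, 0.23, 0, 0, 0],
    [1, 0, 0, 0, 0, 0, 0],
    [1, 0, 0, 0, 0, 0, 0],
  ],
)

```text
time_s: 33.85
ee_pos: [0.5454, 0.4311, 0.0396]
eef_rot: [3.141, -0.001, 1.57]
force: [-0.4, 0.6, 0.9]
grip_width: 0.094
grip_force: 0.0
```

Request:
move_arm(
  increments=[
    [0, 0, 0, 0, 0, 0, 0],
    [0, 0, 0, 0, 0, 0, 0],
    [0, 0, 0, 0, 0, 0, 0],
    [0, 0, 0, 0, 0, 0, 0],
    [0, 0, 0, 0, 0, 0, 0],
    [0, 0, 0, 0, 0, 0, 0],
    [0, 0, 0, 0, 0, 0, 0],
    [0, 0, 0, 0, 0, 0, 0],
  ],
  force=15,
)

```text
time_s: 34.65
ee_pos: [0.5449, 0.4313, 0.0384]
eef_rot: [-3.142, 0.0, 1.571]
force: [-0.4, -0.4, -0.1]
grip_width: 0.0423
grip_force: 15.0
```

Request:
move_arm(
  increments=[
    [0, 0, 0, -0.2, 0, 0, 0],
    [0, 0, 0, -0.4, 0, 0, 0],
    [0, 0, 0, -0.5, 0, 0, 0],
    [0, 0, 0, -0.5, 0, 0, 0],
    [0, 0, 0, -0.5, 0, 0, 0],
    [0, 0, 0, -0.5, 0, 0, 0],
    [0, 0, 0, -0.5, 0, 0, 0],
    [0, 0, 0, -0.4, 0, 0, 0],
    [0, -0.2, -0.03, 0, 0, 0, 0],
    [0, -0.4, -0.06, 0, 0, 0, 0],
    [0, -0.6, -0.1, 0, 0, 0, 0],
    [0, -0.6, -0.1, 0, 0, 0, 0],
    [0, -0.6, -0.1, 0, 0, 0, 0],
    [0, -0.6, -0.1, 0, 0, 0, 0],
    [0, -0.6, -0.1, 0, 0, 0, 0],
    [0, -0.6, -0.1, 0, 0, 0, 0],
    [0, -0.6, -0.1, 0, 0, 0, 0],
    [0, -0.6, -0.1, 0, 0, 0, 0],
    [0, -0.6, -0.1, 0, 0, 0, 0],
    [0, -0.6, -0.1, 0, 0, 0, 0],
  ],
)

```text
time_s: 36.65
ee_pos: [0.4892, 0.0996, 0.2125]
eef_rot: [-3.141, 0.0, 1.571]
force: [0.1, 0.1, -0.7]
grip_width: 0.0425
grip_force: 15.0
```

Request:
move_arm(
  increments=[
    [0, -0.6, -0.1, 0, 0, 0, 0],
    [0, -0.6, -0.1, 0, 0, 0, 0],
    [0, -0.6, -0.1, 0, 0, 0, 0],
    [0, -0.6, -0.1, 0, 0, 0, 0],
    [0, -0.6, -0.1, 0, 0, 0, 0],
    [0, -0.6, -0.1, 0, 0, 0, 0],
    [0, -0.3, -0.03, 0, 0, 0, 0],
    [0, 0, 0, 0, 0, 0, 0],
    [0, 0, 0, 0, 0, 0, 0],
  ],
)

```text
time_s: 37.55
ee_pos: [0.4583, -0.0936, 0.2129]
eef_rot: [-3.141, -0.0, 1.57]
force: [0.1, 0.4, -0.6]
grip_width: 0.0426
grip_force: 15.0
```

Run:
```python
from h import *
print(ctrl.get_obs()['grip_width']); need([.459,-.104,.0912],1.571)
```

```text
0.04258956670652295
at [ 0.4583 -0.0936  0.2129] yaw 1.57 t 37.5 units now-axes [-0.21   0.016  2.434] units after-turn [-0.209  0.014  2.434] turn [-0.001 -0.    -0.001] q [-0.28  0.11  1.73  0.    1.3  -0.28]
```

Request:
move_arm(
  increments=[
    [0, -0.21, 0.015, 0, 0, 0, 0],
    [0, 0, 0, 0, 0, 0, 0],
    [0, 0, 0, 0.4, 0, 0, 0],
    [0, 0, 0, 0.4, 0, 0, 0],
    [0, 0, 0, 0.4, 0, 0, 0],
    [0, 0, 0, 0.4, 0, 0, 0],
    [0, 0, 0, 0.4, 0, 0, 0],
    [0, 0, 0, 0.2, 0, 0, 0],
    [0, 0, 0, 0.13, 0, 0, 0],
    [0, 0, 0, 0.08, 0, 0, 0],
    [0, 0, 0, 0.03, 0, 0, 0],
    [0, 0, 0, 0, 0, 0, 0],
    [0, 0, 0, 0, 0, 0, 0],
  ],
)

```text
time_s: 38.85
ee_pos: [0.4599, -0.1043, 0.0919]
eef_rot: [3.141, 0.0, 1.571]
force: [0.5, -0.2, -0.8]
grip_width: 0.0423
grip_force: 15.0
```

Request:
move_arm(
  increments=[
    [0.55, 0, 0, 0, 0, 0, 0],
    [0.7, 0, 0, 0, 0, 0, 0],
    [1, 0, 0, 0, 0, 0, 0],
    [1, 0, 0, 0, 0, 0, 0],
    [1, 0, 0, 0, 0, 0, 0],
    [1, 0, 0, 0, 0, 0, 0],
    [1, 0, 0, -0.2, 0, 0, 0],
    [1, 0, 0, -0.4, 0, 0, 0],
    [1, 0, 0, -0.5, 0, 0, 0],
    [1, 0, 0, -0.5, 0, 0, 0],
    [1, 0, 0, -0.5, 0, 0, 0],
    [1, 0, 0, -0.5, 0, 0, 0],
    [1, 0, 0, -0.5, 0, 0, 0],
    [1, 0, 0, 0, 0, 0, 0],
  ],
)

```text
time_s: 40.25
ee_pos: [0.4606, -0.1045, 0.2502]
eef_rot: [3.136, 0.002, 1.571]
force: [-0.5, 0.2, -0.0]
grip_width: 0.0939
grip_force: 0.0
```

Run:
```python
from h import *
w=shot("wrist"); pads(w)
for d in ctrl.cut_out("jigger",w)[:2]: print(round(d['conf'],2),np.round(d['centre']),onplane(w,*d['centre'],.09).round(3))
need([.416,.324,.2],1.571)
```

```text
pad 0.92 (248, 318) [ 0.4568 -0.2058  0.052 ] size [0.054 0.072]
pad 0.87 (98, 317) [0.4562 0.0043 0.052 ] size [0.084 0.085]
pad 0.8 (180, 319) [ 0.4593 -0.1027  0.052 ] size [0.084 0.077]
0.84 [191. 322.] [ 0.462 -0.11   0.09 ]
at [ 0.4593 -0.1041  0.2461] yaw 1.571 t 40.4 units now-axes [ 8.563 -0.866  0.923] units after-turn [ 8.563 -0.865  0.922] turn [-0.001 -0.    -0.   ] q [-0.3   0.09  1.67 -0.    1.38 -0.3 ]
```

Request:
move_arm(
  increments=[
    [1, 0.3, -0.05, 0, 0, 0, 0],
    [1, 0.6, -0.06, 0, 0, 0, 0],
    [1, 0.6, -0.06, 0, 0, 0, 0],
    [1, 0.6, -0.06, 0, 0, 0, 0],
    [1, 0.6, -0.06, 0, 0, 0, 0],
    [1, 0.6, -0.06, 0, 0, 0, 0],
    [1, 0.6, -0.06, 0, 0, 0, 0],
    [1, 0.6, -0.06, 0, 0, 0, 0],
    [1, 0.6, -0.06, 0, 0, 0, 0],
    [1, 0.6, -0.06, 0, 0, 0, 0],
    [1, 0.6, -0.06, 0, 0, 0, 0],
    [1, 0.6, -0.06, 0, 0, 0, 0],
    [1, 0.6, -0.06, 0, 0, 0, 0],
    [1, 0.6, -0.06, 0.4, 0, 0, 0],
    [1, 0.46, -0.03, 0.4, 0, 0, 0],
    [1, 0, 0, 0.1, 0, 0, 0],
    [1, 0, 0, 0, 0, 0, 0],
    [1, 0, 0, 0, 0, 0, 0],
  ],
)

```text
time_s: 42.2
ee_pos: [0.4166, 0.3233, 0.202]
eef_rot: [3.141, -0.0, 1.57]
force: [0.4, -0.2, 1.1]
grip_width: 0.0939
grip_force: 0.0
```

Run:
```python
from h import *
w=shot("wrist"); crop(w,70,190,240,400,5,'wrist11'); print(w['W'][:3,3])
for d in ctrl.cut_out("stopper",w)[:2]:
    k=max(cv2.findContours(d['mask'].astype(np.uint8),0,1)[0],key=len); (cx,cy),rad=cv2.minEnclosingCircle(k)
    print(round(d['conf'],2),(round(cy,1),round(cx,1)),round(rad,1),onplane(w,cy,cx,.029).round(4))
    need([*onplane(w,cy,cx,.029)[:2],.011],1.571)
```

```text
[0.41704354 0.39534195 0.38052556]
0.61 (127.0, 320.0) 13.6 [0.4159 0.3959 0.029 ]
at [0.417  0.3233 0.2024] yaw 1.57 t 42.3 units now-axes [ 1.45  -0.027  3.828] units after-turn [ 1.453 -0.022  3.827] turn [ 0.001 -0.001 -0.001] q [ 0.59  0.25  1.59 -0.    1.3   0.59]
```

View pics/wrist11.png

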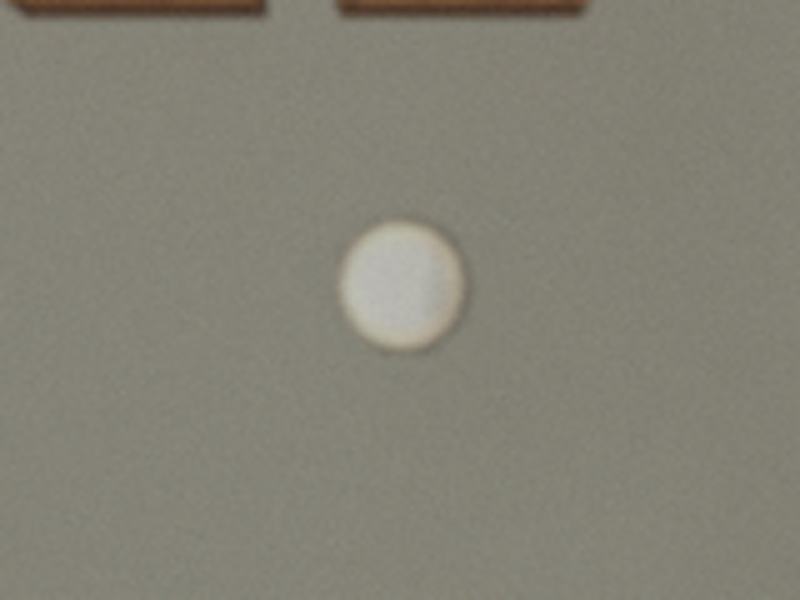

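The stopper is straight below at crop (402, 285), which gives (0.416, 0.396). Grasping it.

Request:
move_arm(
  increments=[
    [1, 0.3, -0.02, 0, 0, 0, 0],
    [1, 0.5, 0, 0, 0, 0, 0],
    [1, 0.45, 0, 0, 0, 0, 0],
    [1, 0.2, 0, 0, 0, 0, 0],
    [1, 0, 0, 0, 0, 0, 0],
    [1, 0, 0, 0.5, 0, 0, 0],
    [1, 0, 0, 0.5, 0, 0, 0],
    [1, 0, 0, 0.5, 0, 0, 0],
    [1, 0, 0, 0.5, 0, 0, 0],
    [1, 0, 0, 0.5, 0, 0, 0],
    [1, 0, 0, 0.5, 0, 0, 0],
    [1, 0, 0, 0.4, 0, 0, 0],
    [1, 0, 0, 0.3, 0, 0, 0],
    [1, 0, 0, 0.13, 0, 0, 0],
    [1, 0, 0, 0, 0, 0, 0],
    [1, 0, 0, 0, 0, 0, 0],
  ],
)

```text
time_s: 43.9
ee_pos: [0.4161, 0.3965, 0.0109]
eef_rot: [3.141, -0.001, 1.571]
force: [-0.9, 0.0, -0.1]
grip_width: 0.0938
grip_force: 0.0
```

Request:
move_arm(
  increments=[
    [0, 0, 0, 0, 0, 0, 0],
    [0, 0, 0, 0, 0, 0, 0],
    [0, 0, 0, 0, 0, 0, 0],
    [0, 0, 0, 0, 0, 0, 0],
    [0, 0, 0, 0, 0, 0, 0],
    [0, 0, 0, 0, 0, 0, 0],
    [0, 0, 0, 0, 0, 0, 0],
    [0, 0, 0, 0, 0, 0, 0],
    [0, 0, 0, 0, 0, 0, 0],
  ],
  force=12,
)

```text
time_s: 44.8
ee_pos: [0.4156, 0.3963, 0.0099]
eef_rot: [-3.142, 0.0, 1.571]
force: [0.9, 0.3, -1.2]
grip_width: 0.0314
grip_force: 12.0
```

Request:
move_arm(
  increments=[
    [0, 0, 0, -0.2, 0, 0, 0],
    [0, 0, 0, -0.4, 0, 0, 0],
    [0, 0, 0, -0.5, 0, 0, 0],
    [0, 0, 0, -0.5, 0, 0, 0],
    [0, 0, 0, -0.5, 0, 0, 0],
    [0, 0, 0, -0.5, 0, 0, 0],
    [0, 0, 0, -0.5, 0, 0, 0],
    [0, 0, 0, -0.5, 0, 0, 0],
    [0, 0, 0, -0.4, 0, 0, 0],
    [0, -0.2, 0.03, 0, 0, 0, 0],
    [0, -0.4, 0.05, 0, 0, 0, 0],
    [0, -0.6, 0.06, 0, 0, 0, 0],
    [0, -0.6, 0.06, 0, 0, 0, 0],
    [0, -0.6, 0.06, 0, 0, 0, 0],
    [0, -0.6, 0.06, 0, 0, 0, 0],
    [0, -0.6, 0.06, 0, 0, 0, 0],
    [0, -0.6, 0.06, 0, 0, 0, 0],
    [0, -0.6, 0.06, 0, 0, 0, 0],
    [0, -0.6, 0.06, 0, 0, 0, 0],
    [0, -0.6, 0.06, 0, 0, 0, 0],
  ],
)

```text
time_s: 46.8
ee_pos: [0.4459, 0.0945, 0.209]
eef_rot: [-3.14, 0.0, 1.571]
force: [0.4, 0.9, 0.0]
grip_width: 0.0312
grip_force: 12.0
```

Request:
move_arm(
  increments=[
    [0, -0.6, 0.06, 0, 0, 0, 0],
    [0, -0.6, 0.06, 0, 0, 0, 0],
    [0, -0.4, 0.06, 0, 0, 0, 0],
    [0, -0.25, 0.01, 0, 0, 0, 0],
    [0, 0, 0, 0, 0, 0, 0],
    [0, 0, 0, 0, 0, 0, 0],
  ],
)

```text
time_s: 47.4
ee_pos: [0.4558, 0.0041, 0.2096]
eef_rot: [-3.141, -0.0, 1.571]
force: [0.7, 0.8, -1.1]
grip_width: 0.0313
grip_force: 12.0
```

Run:
```python
from h import *
print(ctrl.get_obs()['grip_width']); need([.456,.0038,.0627],1.571)
```

```text
0.0313219213274514
at [0.4558 0.0041 0.2096] yaw 1.571 t 47.4 units now-axes [-0.006  0.005  2.939] units after-turn [-0.006  0.004  2.939] turn [-0.001 -0.    -0.   ] q [-0.07  0.08  1.77  0.    1.29 -0.07]
```

Request:
move_arm(
  increments=[
    [0, 0, 0, 0.4, 0, 0, 0],
    [0, 0, 0, 0.4, 0, 0, 0],
    [0, 0, 0, 0.4, 0, 0, 0],
    [0, 0, 0, 0.4, 0, 0, 0],
    [0, 0, 0, 0.4, 0, 0, 0],
    [0, 0, 0, 0.4, 0, 0, 0],
    [0, 0, 0, 0.3, 0, 0, 0],
    [0, 0, 0, 0.13, 0, 0, 0],
    [0, 0, 0, 0.08, 0, 0, 0],
    [0, 0, 0, 0.03, 0, 0, 0],
    [0, 0, 0, 0, 0, 0, 0],
    [0, 0, 0, 0, 0, 0, 0],
  ],
)

```text
time_s: 48.6
ee_pos: [0.4564, 0.0038, 0.0635]
eef_rot: [3.141, 0.0, 1.571]
force: [-0.8, 0.5, -0.4]
grip_width: 0.0316
grip_force: 12.0
```

Request:
move_arm(
  increments=[
    [0.4, 0, 0, 0, 0, 0, 0],
    [0.5, 0, 0, 0, 0, 0, 0],
    [0.7, 0, 0, 0, 0, 0, 0],
    [1, 0, 0, 0, 0, 0, 0],
    [1, 0, 0, 0, 0, 0, 0],
    [1, 0, 0, 0, 0, 0, 0],
    [1, 0, 0, -0.2, 0, 0, 0],
    [1, 0, 0, -0.4, 0, 0, 0],
    [1, 0, 0, -0.5, 0, 0, 0],
    [1, 0, 0, -0.5, 0, 0, 0],
    [1, 0, 0, -0.5, 0, 0, 0],
    [1, 0, 0, -0.5, 0, 0, 0],
    [1, 0, 0, -0.5, 0, 0, 0],
    [1, 0, 0, -0.5, 0, 0, 0],
    [1, 0, 0, -0.4, 0, 0, 0],
    [1, 0, 0, 0, 0, 0, 0],
    [1, 0, 0, 0, 0, 0, 0],
  ],
)

```text
time_s: 50.3
ee_pos: [0.4559, 0.0038, 0.2628]
eef_rot: [3.141, 0.0, 1.571]
force: [-1.2, -0.2, -0.1]
grip_width: 0.0946
grip_force: 0.0
```

Run:
```python
from h import *
s=shot("scene"); w=shot("wrist"); need([.44,-.2,.3],1.571)
a=cv2.resize(s['color'][140:290,280:520],(600,375),interpolation=2); b=cv2.resize(w['color'][0:300,160:480],(400,375))
cv2.imwrite('pics/final1.png',cv2.resize(np.hstack([a,b]),(800,300)))
```

```text
at [0.4557 0.0038 0.262 ] yaw 1.571 t 50.4 units now-axes [-4.076 -0.316 -0.76 ] units after-turn [-4.076 -0.315 -0.761] turn [-0.002 -0.    -0.   ] q [-0.07  0.05  1.69 -0.    1.41 -0.07]
```

View pics/final1.png

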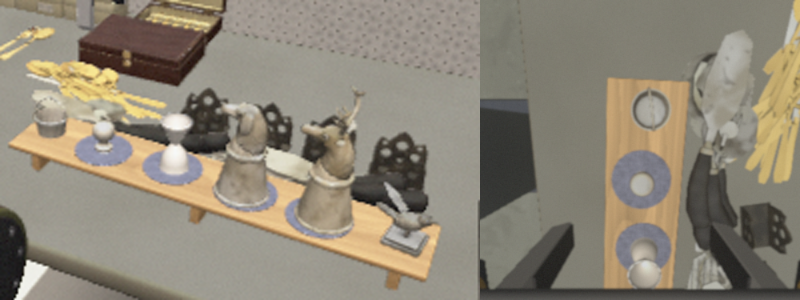

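The order is right and all stand upright: bird, stag, hound, jigger, stopper, basket. The stopper is in the middle of pad 1 in the wrist view at (642, 183). The stag and hound look a few mm off centre, so I'll check those two from above.

Request:
move_arm(
  increments=[
    [1, 0, 0, -0.4, 0, 0, 0],
    [1, 0, 0, -0.5, 0, 0, 0],
    [1, -0.3, 0, 0, 0, 0, 0],
    [1, -0.6, -0.03, 0, 0, 0, 0],
    [1, -0.6, -0.03, 0, 0, 0, 0],
    [1, -0.6, -0.03, 0, 0, 0, 0],
    [1, -0.6, -0.03, 0, 0, 0, 0],
    [1, -0.6, -0.03, 0, 0, 0, 0],
    [1, -0.6, -0.03, 0, 0, 0, 0],
    [1, -0.6, -0.03, 0, 0, 0, 0],
    [1, -0.6, -0.03, 0, 0, 0, 0],
    [1, -0.6, -0.03, 0, 0, 0, 0],
    [1, -0.6, -0.03, 0, 0, 0, 0],
    [1, -0.6, -0.03, 0, 0, 0, 0],
    [1, -0.3, 0, 0, 0, 0, 0],
    [1, 0, 0, 0, 0, 0, 0],
    [1, 0, 0, 0, 0, 0, 0],
  ],
)

```text
time_s: 52.1
ee_pos: [0.4398, -0.3554, 0.3075]
eef_rot: [-3.141, -0.001, 1.571]
force: [0.2, 0.4, 0.4]
grip_width: 0.0937
grip_force: 0.0
```

Run:
```python
from h import *
w=shot("wrist"); need([0,0,0])
im=w['color'].copy()
big=cv2.resize(im[40:240,240:400],None,fx=3.75,fy=3,interpolation=2)
big=cv2.resize(im[50:230,230:410],None,fx=3.3,fy=3.3,interpolation=cv2.INTER_CUBIC)
def circ(cx,cy,z,r,col):
    P=[proj(w,[cx+r*np.cos(t),cy+r*np.sin(t),z]) for t in np.linspace(0,6.29,60)]
    cv2.polylines(big,[np.array([[(c-230)*3.3,(a-50)*3.3] for a,c in P]).round().astype(np.int32)],True,col,1)
circ(.4380,-.3125,.052,.043,(0,0,255)); circ(.4370,-.3157,.052,.0365,(0,255,0))
circ(.4455,-.2132,.052,.043,(0,0,255)); circ(.4437,-.2103,.052,.0365,(0,255,0))
cv2.imwrite('pics/final2.png',big); print(big.shape)
```

```text
at [ 0.4399 -0.3551  0.3078] yaw 1.572 t 52.1 units now-axes [ 7.107 -8.792  6.16 ] units after-turn [ 7.109 -8.792  6.156] turn [-0. -0.  0.] q [-0.74  0.28  1.31  0.    1.55 -0.74]
(594, 594, 3)
```

View pics/final2.png

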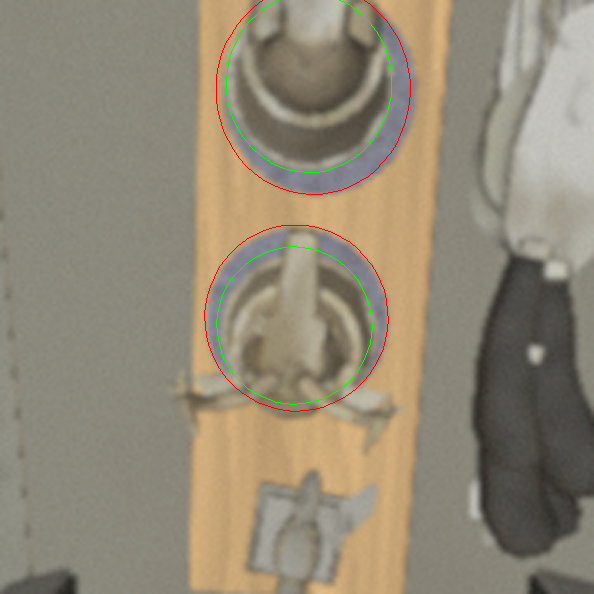

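Seen from above with the calculated circles drawn in, the stag's foot is within about 3 mm of its pad's middle. The hound's origin is about 8 mm off at worst, inside the 15 mm limit, and all four stand. Handing in.

```bash
python3 -c "
from station import ctrl
print(ctrl.hand_in())"
```

```text
the job is handed in; nothing more can be done
None
```

I placed all four pieces upright on their pads, running stag cup, hound cup, bar measure, stopper from the bird to the basket, and handed the job in at about 52 s; the hound cup is the least centred, about 8 mm off by my measurement (limit 15 mm), and no verdict came back.

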